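Load the drill nest past its spring catch

TASK

Load the drilling nest: pick up the broad, flat ground-steel block (not the narrow one, and not the tall one), set it flat in the flared mouth of the nest with its long side along the channel, and slide it along the channel, under the bush plate, until it has gone past the spring catch and the catch has snapped shut behind it. Leave the block lying there, locked in, with the gripper clear.

Things in the scene. Friction and masses are not known exactly. Their poses are not given: they have to be found in the camera images.
- work_block: The part to load: grey ground-steel block, 50 mm wide (x), 62 long (y), 34 high (z), 0.44-0.7 kg; origin at the centre of its underside. Starts flat on the bench to the right of the nest, in one of three places; the others hold a narrow block (30x60x35 mm) and a tall one (36x45x45), also grey steel, not wanted. Either end may go in first.
- nest: Drilling nest, fixed to the bench; origin on the bench; channel along its x (x -0.125 mouth to +0.102). Floor z 0.008; side guides 55 mm apart, tops z 0.018 (catch no taller). Stop face at x 0.080. Bush plate overhangs from x 0.055: y +-0.040, underside z 0.046, top 0.061. Block centre: x 0.041 when the catch snaps behind it, 0.049 against the stop; once locked it may rest at 0.036-0.049.
- mouth (a point): Loading point in the nest's open, flared mouth (the end towards the robot), on the channel floor at nest x -0.078, y 0: a block centred here lies clear of the catch. Axes as the nest's. The mouth's guides are 98 mm apart at nest x -0.12, narrowing to 55 mm at -0.055, tops 10 mm above the floor.
- catch (a joint): Sprung steel arm on the channel's +y side, upright pivot at nest (-0.045, 0.042), pointing in and towards +x; its round 10 mm nose stands 15 mm into the channel at nest x 0. Rad: 0 = shut (as found), grows as the nose is pushed out, 0.2-0.35 while the block passes. Springs shut by itself; adds a few N to the block's friction. Does not yield to a push back towards the mouth.
Mind the look-alikes: they are no part of the job. Leave any blue or turquoise look-alike of the work_block alone.

How it is judged:
By the outcome, as a careful person would: the job done as asked, in the order asked, and still so for the second after the job is handed in, with the robot touching nothing.
It also fails if it takes over 51 s, if anything falls off the work surface, if the arm or the gripper's body presses on something with over 40 N, if the wrist force passes 120 N, or if a joint passes its speed limit or range.

ROBOT

A 6-joint arm with a two-finger parallel gripper is mounted at the origin on the work surface; the furniture and walls round the work are solid. World frame = base frame: x ahead of the robot, y to its left, z up, the work surface at z = 0. Lengths are in mm, angles in rad, forces in N, time in s.
With the tool pointing down it reaches from about 325 to 850 mm from the base axis. Payload 4.4 kg.
Tool frame: the origin (TCP) lies on the centre line of the jaws, within the pads' length; the fingertips stand 8 mm ahead of it and the grasp point (between the pads) lies 11 mm behind it (bot.tip_reach is the z of the fingertips in the tool frame, in mm); z points along the fingers, y is the direction in which the jaws open and shut (so a half turn about z gives the same grasp; the last joint's range is limited). The gripper opens to 94 mm and grips with 3 to 60 N. Pads are 16 mm wide; open, the fingers measure 119 mm over their backs; the gripper's body (75 mm by 177 mm) begins 78 mm behind the grasp point.
Start: joints at [-1.393, 0.207, 1.542, -0, 1.393, -0.15], TCP at [185.659, -544.204, 187.547] pointing down, gripper open.
Joint ranges: [-2.73, 2.73], [-0.86, 2.22], [0.23, 2.46], [-1.11, 4.25], [0.08, 2.63], [-2.82, 2.82]. Speed limits (rad/s): [2.79, 2.79, 3.14, 3.14, 3.14, 3.14].

INTERFACE

Orientations are given as a unit quaternion [x, y, z, w].
In Python, from rig import get_obs, eyes, job, bot gives the robot as it stands. The module is installed in compiled form; this text tells all that it offers.
- The arm moves only by the tool carry_out, never from a script. Its argument "commands" is a list of rows, each a list of 2 entries, a list of its own where there are three numbers: the shift along the tool's x, y, z in mm, then the turn, a rotation vector about the tool's x, y, z in rad. In form: [[[dx, dy, dz], [rx, ry, rz]], ...]. A call has 1 to 10 rows; each row is the pose to reach, as a shift and turn from the pose commanded when the call began, along the tool's axes at that moment; what a row does not reach only later rows make up. A row lasts 1/12 s, in which the tool goes at most 41.7 mm and 7.16 degrees, less where a joint would pass 70% of its speed; a pose out of reach is approached as far as the arm can. A call with a gripper value outside its range is refused whole. "fingers" is the closure, from 0 (fully open) to 1 (shut), set as the call begins (left out, the last holds). The fingers move at their own pace and stop on an object; "force" is the grip in N (left out, the last holds). Time passes only in rows, so rows that repeat a pose let the fingers close. It gives the time, the measured TCP pose, the force and the opening at its end, in the units of the state.
- get_obs(): the state, without advancing time (a new reading comes with each control period).
- eyes.capture(name): name is "scene" or "top" or "wrist"; returns (picture, depth): 384x512x3 uint8, red, green, blue; 384x512 float32, mm along the optical axis (not along the pixel's ray), 0 where there is no reading.
- eyes.camera_model(name): a dict with "intrinsics" (3x3 intrinsics, pixels), "D" ([k1, k2, p1, p2, k3] as OpenCV has them; the pictures are not rectified), "R" (3x3) and "t" (3): a world point X has camera coordinates R X + t. Camera axes: x right, y down, z forward; pixel columns grow to the right and rows downward; lengths in mm; the calibration is good to about 2 mm. A picture is of the moment at which its call begins: read the wrist's pose just before it. camera_model takes no time and is no camera call; for the wrist camera it gives the pose at the moment of the call.
- job.sign_off(): hands the job in, once; it reports no verdict.
The state is a dict: "time": time; "joint_pos": joint angles; "qd": joint speeds; "effort": joint torques, N m; "tool_pos": TCP position; "eef_rot": TCP orientation; "contact_force": force on the tool from outside, world axes, zero at the start; "torque": the same for the moment, N m; "width": finger opening in mm.
Only numpy, scipy, OpenCV 4.12 (cv2) and the standard library are available. Lean on these libraries where they do the work, as an engineer would, in place of code of your own. Each camera call takes 0.05 s, during which the arm holds its last target. There are 200 camera calls.

## Working session

There is one attempt and no reset: what is moved stays moved. The work goes in short steps, Python scripts to look and compute and a tool call to move; the robot and the scene stay as the last step left them, time stands still between calls to the robot, and variables do not carry over. Pictures are saved under pics/ and viewed, about 8 in all and at most 12, crops included, and the job is handed in when it is done.

Besides the shell and the picture viewer there is one more tool, called after "Request:" as name(argument=value, ...), one argument or row to a line, values as JSON. carry_out: Moves the arm, as the interface text tells. Its arguments: {"type":"object","properties":{"commands":{"type":"array","items":{"type":"array"}},"fingers":{"type":"number"},"force":{"type":"number"}},"required":["commands"]}

```bash
mkdir -p pics; cat > h.py <<'E'
import numpy as np, cv2
from rig import get_obs, eyes, job, bot
def snap(name, fn=None):
    m=eyes.camera_model(name); p,d=eyes.capture(name)
    if fn: cv2.imwrite('pics/'+fn, cv2.cvtColor(p,cv2.COLOR_RGB2BGR))
    return p,d,m
def cloud(d,m):
    h,w=d.shape; K=np.array(m['intrinsics'],float); D=np.array(m['D'],float)
    u,v=np.meshgrid(np.arange(w),np.arange(h))
    n=cv2.undistortPoints(np.stack([u.ravel(),v.ravel()],1).astype(np.float32)[:,None],K,D)[:,0].reshape(h,w,2)
    c=np.dstack([n*d[...,None],d]).reshape(-1,3)
    X=(c-np.array(m['t']))@np.array(m['R']); X=X.reshape(h,w,3); X[d<=0]=np.nan
    return X
E
python3 - <<'E'
from h import *
o=get_obs(); print({k:np.round(v,3) for k,v in o.items()}, bot.tip_reach)
p,d,m=snap('top','top0.png'); X=cloud(d,m); np.savez('top0.npz',p=p,d=d,X=X)
p2,d2,m2=snap('scene','scene0.png'); X2=cloud(d2,m2); np.savez('scene0.npz',p=p2,d=d2,X=X2)
z=X[...,2]; print(np.nanmin(z),np.nanmax(z),m['R'],m['t'])
for lo,hi in((28,39),(39,50)):
    k=((z>lo)&(z<hi)).astype(np.uint8)
    n,l,s,c=cv2.connectedComponentsWithStats(k)
    for i in range(1,n):
        if s[i,4]>60:
            q=X[l==i]; r=cv2.minAreaRect(q[:,:2].astype(np.float32)); print(lo,s[i],np.round(c[i]),np.round(np.median(q,0),1),np.round(r[0],1),np.round(r[1],1),round(r[2],1),p[l==i].mean(0).round())
E
```

```text
{'time': np.float64(0.0), 'joint_pos': array([-1.392,  0.207,  1.543,  0.   ,  1.393, -0.151]), 'qd': array([ 0.001, -0.   , -0.001, -0.001,  0.001,  0.002]), 'effort': array([-2.0000e-03, -3.7088e+01, -2.8142e+01,  7.0000e-02,  3.6000e-02,
       -0.0000e+00]), 'tool_pos': array([ 185.534, -543.348,  186.4  ]), 'eef_rot': array([ 0.987,  0.164,  0.   , -0.001]), 'contact_force': array([-0.856,  0.383,  0.349]), 'torque': array([ 0.027, -0.004, -0.012]), 'width': np.float64(93.703)} 8.0
-952.8124538997569 535.8943279944058 [[ 0.01143974 -0.99983593  0.0140446 ]
 [-0.9943348  -0.01285893 -0.10551278]
 [ 0.10567606 -0.012758   -0.99431876]] [-322.62374867  463.90760206  904.9934673 ]
28 [241 118  36  30 717] [259. 133.] [ 611.6 -322.4   33.2] [ 611.8 -322.1] [50.3 63.1] 16.2 [136. 139. 146.]
28 [  1 148   5  35  96] [  3. 165.] [540.1 211.9  33.6] [540.3 212.4] [74.4  4.5] 6.6 [59. 56. 53.]
28 [259 157  31  18 443] [274. 165.] [ 544.6 -353.5   34.3] [ 545.1 -352.9] [30.5 60.1] 7.3 [101. 102. 105.]
28 [  3 195   4  26  61] [  4. 207.] [453.7 201.7  34.2] [450.8 201.2] [52.7  3.6] 5.5 [6
[... 891 characters left out ...]
 64. 157.] [553.1  73.6  44.2] [557.   78.8] [44.7 13.4] 53.6 [91. 89. 83.]
39 [ 30 167  18  35 193] [ 40. 181.] [506.4 119.5  49. ] [498.4 123. ] [71.8 36.4] 3.7 [140. 139. 132.]
39 [ 44 182  37  49 536] [ 62. 206.] [454.6  69.7  48.8] [454.5  72. ] [96.6 59.3] 32.6 [135. 135. 127.]
39 [  0 198   5  27  80] [  2. 211.] [442.5 201.1  44.2] [442.7 201. ] [54.   5.6] 3.6 [60. 58. 54.]
39 [245 215  27  25 414] [258. 227.] [ 418.  -322.3   44.4] [ 418.2 -322. ] [36.2 45. ] 20.7 [122. 123. 125.]
39 [  1 240   7  50 132] [  4. 264.] [336.1 190.7  44.6] [334.4 190.3] [98.6  4.2] 7.0 [57. 55. 52.]
39 [ 22 257  23  59 292] [ 31. 294.] [269.3 131.5  45.5] [295.3 127.3] [ 21.5 121.3] 73.7 [78. 75. 72.]
```

View pics/top0.png

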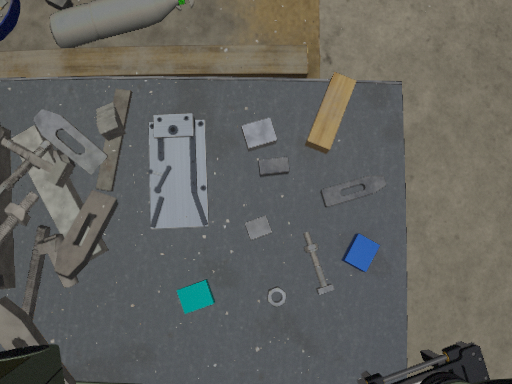

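View pics/scene0.png

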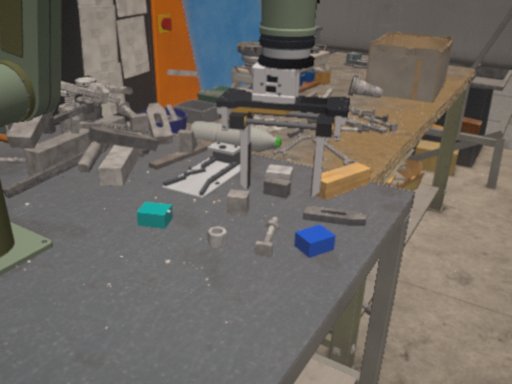

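The broad grey block is at top px (259,133) with a 50x63 mm face at z 33. The narrow one is at (274,165) and measures 30x60. The tall one is at (258,227), 36x45 at z 44. Blue (362,252) and turquoise (195,296) are the decoys to leave alone. (259,133) fits the description. Next I confirm it in a crop and measure the nest.

```bash
python3 - <<'E'
from h import *
f=np.load('top0.npz'); X=f['X']; p=f['p']; z=X[...,2]
crop=p[95:240,135:300]; cv2.imwrite('pics/crop1.png',cv2.cvtColor(cv2.resize(crop,None,fx=4,fy=4,interpolation=cv2.INTER_CUBIC),cv2.COLOR_RGB2BGR))
reg=np.zeros(z.shape,bool); reg[100:240,140:220]=1
def rect(k,t):
    n,l,s,c=cv2.connectedComponentsWithStats((k).astype(np.uint8))
    for i in range(1,n):
        if s[i,4]<25: continue
        q=X[l==i]; r=cv2.minAreaRect(q[:,:2].astype(np.float32)); b=cv2.boxPoints(r)
        e=[b[1]-b[0],b[2]-b[1]]; e=max(e,key=np.linalg.norm); a=np.degrees(np.arctan2(e[1],e[0]))
        print(t,s[i],'med',np.round(np.median(q,0),1),'c',np.round(r[0],1),np.round(r[1],1),'long axis deg',round(a,1))
rect(reg&(z>4),'all'); rect(reg&(z>54)&(z<70),'plate'); rect(reg&(z>13)&(z<24),'guides')
r2=np.zeros(z.shape,bool); r2[110:160,235:290]=1; rect(r2&(z>28)&(z<38),'block')
# printed dark channel features
g=p.max(2); rect(reg&(g<100)&(z>3),'dark')
rect(reg&(p.min(2)>120),'light')
E
```

```text
all [ 148  113   61  116 6274] med [ 532.7 -155.5    8.7] c [ 530.7 -153.2] [228.8 123.1] long axis deg 4.2
plate [153 113  40  25 765] med [ 619.  -149.    56.1] c [ 619.8 -148.5] [48.  79.3] long axis deg -87.1
guides [189 128  19  97 520] med [ 520.5 -189.2   17.6] c [ 522.6 -191.4] [201.6  23.9] long axis deg 9.1
guides [158 138   6  23 126] med [ 580.6 -118.9   17.7] c [ 578.9 -118.7] [46.4 11.4] long axis deg 1.8
guides [149 166  22  27 156] med [ 522.5 -119.9   16.7] c [ 515.5 -122.4] [48.9 45.6] long axis deg 12.9
guides [151 196  13  32 156] med [ 450.5 -115.2   17.6] c [ 449.1 -114.8] [11.  64.8] long axis deg -13.3
block [241 118  36  30 715] med [ 611.6 -322.4   33.2] c [ 611.8 -322.1] [50.3 63.1] long axis deg -73.8
block [264 157  24   3  53] med [ 558.7 -363.6   34.3] c [ 558.6 -356.7] [ 5.2 46.9] long axis deg -87.4
dark [181 116  27 111 523] med [ 525.  -189.2   17.7] c [ 531.1 -189.9] [224.7  26.9] long axis deg 8.4
dark [169 125   9  10  67] med [ 609.4 -150.4   60.8] c [ 609.  -149.5] [16.8 16.9] long axis deg -48.1
dark [157 137  13  24 146] med [ 582.  -119.3   18. ] c [ 581.4 -118.7] [27.8 46.6] long axis deg -25.8
dark [155 166  16  27 123] med [ 515.1 -124.1   16.6] c [ 516.  -124.5] [ 9.9 59.9] long axis deg -24.6
dark [151 197  13  31 151] med [ 447.5 -115.7   17.3] c [ 448.1 -114.9] [10.4 63. ] long axis deg -13.4
light [ 149  113   54  116 4103] med [nan nan nan] c [ 530.3 -146.6] [231.9  94.4] long axis deg 7.3
light [195 120  13 102 785] med [nan nan nan] c [ 538.7 -206.7] [216.1  12.8] long axis deg 9.4
```

View pics/crop1.png

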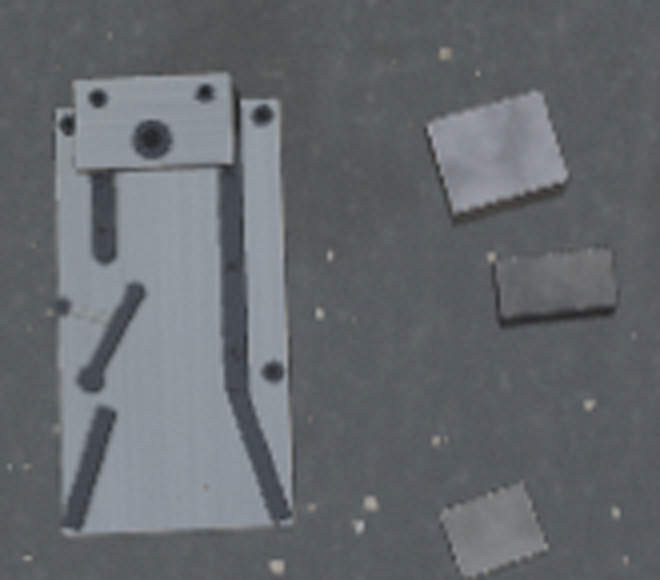

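Crop confirms the broad grey block at top px (259,133). The nest's bush plate is at about (173,125), and its mouth is at the bottom, toward the robot. Next I fly over the block with the jaws partly closed, because the narrow block sits close by.

```bash
cat >> h.py <<'E'
from scipy.spatial.transform import Rotation as Ro
def go(x,y,z,psi):
    o=get_obs(); R=Ro.from_quat(o['eef_rot']); T=Ro.from_euler('z',psi,degrees=True)*Ro.from_euler('x',180,degrees=True)
    s=R.inv().apply(np.array([x,y,z])-o['tool_pos']); r=(R.inv()*T).as_rotvec()
    print('t',round(float(o['time']),2),'pos',np.round(o['tool_pos'],1),'psi',round(np.degrees(np.arctan2(*R.apply([1,0,0])[[1,0]])),1),'F',np.round(o['contact_force'],1),'w',round(float(o['width']),1),'| shift',np.round(s,1),'turn',np.round(r,3),'|r|deg',round(np.degrees(np.linalg.norm(r)),1))
E
python3 -c "
from h import *
go(615,-334,150,106.2)"
```

```text
t 0.1 pos [ 185.5 -543.4  186.5] psi 18.8 F [ 0.4 -0.3 -0.1] w 93.5 | shift [474.1 -59.5  36.8] turn [-1.000e-03 -2.000e-03 -1.525e+00] |r|deg 87.4
```

Request:
carry_out(
  commands=[
    [[474,-59.5,36],[0,0,-1.525]],
    [[474,-59.5,36],[0,0,-1.525]],
    [[474,-59.5,36],[0,0,-1.525]],
    [[474,-59.5,36],[0,0,-1.525]],
    [[474,-59.5,36],[0,0,-1.525]],
    [[474,-59.5,36],[0,0,-1.525]],
    [[474,-59.5,36],[0,0,-1.525]],
    [[474,-59.5,36],[0,0,-1.525]],
    [[474,-59.5,36],[0,0,-1.525]],
    [[474,-59.5,36],[0,0,-1.525]],
  ],
  fingers=0.3,
  force=40,
)

```text
time: 0.93
tool_pos: [560.4, -360.5, 155.4]
eef_rot: [0.702, 0.712, -0.0, -0.001]
contact_force: [0.2, -0.9, 1.1]
width: 65.7
```

```bash
python3 -c "
from h import *
go(615,-334,150,106.2)"
```

```text
t 0.93 pos [ 560.4 -360.5  155.4] psi 90.8 F [ 0.2 -0.9  1.1] w 65.7 | shift [25.7 54.9  5.3] turn [-0.001 -0.001 -0.268] |r|deg 15.4
```

Request:
carry_out(
  commands=[
    [[25.7,55,5],[0,0,-0.268]],
    [[25.7,55,5],[0,0,-0.268]],
    [[25.7,55,5],[0,0,-0.268]],
    [[25.7,55,5],[0,0,-0.268]],
    [[25.7,55,5],[0,0,-0.268]],
    [[25.7,55,5],[0,0,-0.268]],
  ],
)

```text
time: 1.43
tool_pos: [612.6, -337.0, 151.2]
eef_rot: [0.604, 0.797, -0.0, -0.0]
contact_force: [-0.5, -0.0, 0.4]
width: 65.7
```

```bash
python3 - <<'E'
from h import *
p,d,m=snap('wrist','w1.png'); X=cloud(d,m); z=X[...,2]
np.savez('w1.npz',p=p,X=X)
k=((z>28)&(z<39)).astype(np.uint8); n,l,s,c=cv2.connectedComponentsWithStats(k)
for i in range(1,n):
    if s[i,4]>400:
        q=X[l==i]; r=cv2.minAreaRect(q[:,:2].astype(np.float32)); b=cv2.boxPoints(r); e=max([b[1]-b[0],b[2]-b[1]],key=np.linalg.norm)
        print(s[i],np.round(np.median(q,0),1),np.round(r[0],1),np.round(r[1],1),round(np.degrees(np.arctan2(e[1],e[0])),1))
go(615,-334,150,106.2)
E
```

```text
[ 235  130   52   63 3057] [ 613.3 -318.8   33.1] [ 613.7 -320.5] [50.3 62.4] -72.4
[ 173  142   34   61 1737] [ 545.8 -349.7   34. ] [ 545.1 -351.2] [30.5 60.4] -82.9
[197 242 126  66 572] [ 647.9 -440.7   33.5] [ 655.9 -443.1] [ 45.6 151.7] -2.6
[   0  246   52   56 1002] [ 384.6 -519.6   32.7] [ 373.1 -527.9] [47.5 62.4] -29.9
t 1.48 pos [ 612.6 -337.1  151.4] psi 105.6 F [-0.7 -0.2  0.2] w 65.8 | shift [2.4 3.1 1.4] turn [-0.    0.   -0.01] |r|deg 0.6
```

View pics/w1.png

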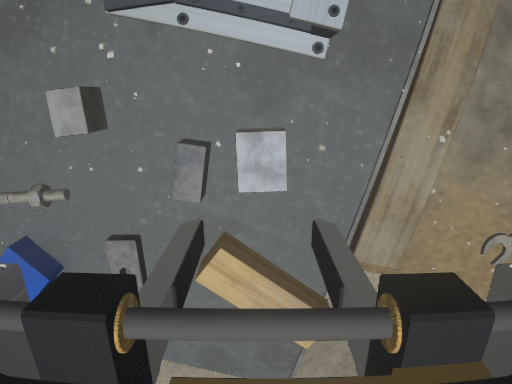

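The wrist view shows the broad block at px (261,161) and the narrow one at (191,170), left of the jaws. The two measurements agree within 2 mm. Descending to TCP z 22.

```bash
python3 -c "
from h import *
go(616.3,-332.8,22,106.6)"
```

```text
t 1.48 pos [ 612.6 -337.1  151.4] psi 105.6 F [-0.7 -0.2  0.2] w 65.8 | shift [  3.2   4.8 129.4] turn [-0.     0.    -0.017] |r|deg 1.0
```

Request:
carry_out(
  commands=[
    [[3.2,4.8,30],[0,0,-0.017]],
    [[3.2,4.8,55],[0,0,-0.017]],
    [[3.2,4.8,80],[0,0,-0.017]],
    [[3.2,4.8,95],[0,0,-0.017]],
    [[3.2,4.8,105],[0,0,-0.017]],
    [[3.2,4.8,113],[0,0,-0.017]],
    [[3.2,4.8,120],[0,0,-0.017]],
    [[3.2,4.8,126],[0,0,-0.017]],
    [[3.2,4.8,129],[0,0,-0.017]],
    [[3.2,4.8,129],[0,0,-0.017]],
  ],
)

```text
time: 2.32
tool_pos: [617.7, -331.6, 22.2]
eef_rot: [0.596, 0.803, -0.0, -0.0]
contact_force: [-0.1, 0.4, 0.9]
width: 65.7
```

```bash
python3 -c "
from h import *
go(616.3,-332.8,22,106.6)"
```

```text
t 2.32 pos [ 617.7 -331.6   22.2] psi 106.8 F [-0.1  0.4  0.9] w 65.7 | shift [-0.8 -1.7  0.2] turn [-0.    -0.     0.003] |r|deg 0.2
```

Position is good. Closing the jaws.

Request:
carry_out(
  commands=[
    [[-0.5,-1,0],[0,0,0]],
    [[-0.5,-1,0],[0,0,0]],
    [[-0.5,-1,0],[0,0,0]],
    [[-0.5,-1,0],[0,0,0]],
    [[-0.5,-1,0],[0,0,0]],
    [[-0.5,-1,0],[0,0,0]],
  ],
  fingers=1,
  force=45,
)

```text
time: 2.82
tool_pos: [617.0, -332.4, 22.5]
eef_rot: [0.596, 0.803, -0.0, 0.0]
contact_force: [0.1, 0.2, 0.8]
width: 29.1
```

Request:
carry_out(
  commands=[
    [[0,0,-15],[0,0,0]],
    [[0,0,-40],[0,0,0]],
    [[0,0,-75],[0,0,0]],
    [[0,0,-110],[0,0,0]],
    [[0,0,-110],[0,0,0]],
    [[0,0,-110],[0,0,0]],
  ],
)

```text
time: 3.32
tool_pos: [619.4, -334.1, 137.9]
eef_rot: [0.596, 0.803, 0.0, 0.005]
contact_force: [0.1, -0.3, -1.3]
width: 0.5
```

```bash
python3 - <<'E'
from h import *
go(470,-156,120,3.5)
f=np.load('top0.npz'); X=f['X']; p=f['p']; z=X[...,2]
# nest: plate rim & right guide line (z>15) straight part, ortho fits
def line(k):
    q=X[k][:,:2].astype(np.float32); vx,vy,x0,y0=cv2.fitLine(q,cv2.DIST_HUBER,0,.01,.01).ravel(); return round(np.degrees(np.arctan(vy/vx)),2),(round(x0,1),round(y0,1)),len(q)
g=p.max(2)<100; x=X[...,0]; y=X[...,1]
print('R guide',line(g&(z>15)&(z<21)&(x>500)&(x<590)&(y<-170)&(y>-200)))
print('L guide',line(g&(z>15)&(z<21)&(x>560)&(x<597)&(y>-135)&(y<-105)))
# base plate edges
from_ = (z>4)
for nm,fn in(('yR',np.nanargmin),('yL',np.nanargmax)):
    P=[]
    for xs in np.arange(440,580,6):
        k=from_&(abs(x-xs)<3)&(y>-230)&(y<-80)&(z<14); 
        if k.sum()>5: q=X[k]; P.append(q[fn(q[:,1]),:2])
    vx,vy,x0,y0=cv2.fitLine(np.array(P,np.float32),cv2.DIST_HUBER,0,.01,.01).ravel(); print(nm,np.degrees(np.arctan(vy/vx)),x0,y0)
E
```

```text
t 3.32 pos [ 619.4 -334.1  137.9] psi 106.8 F [ 0.1 -0.3 -1.3] w 0.5 | shift [213.8 -91.7  15.8] turn [0.01  0.    1.803] |r|deg 103.3
R guide (np.float32(4.14), (np.float32(545.0), np.float32(-187.3)), 213)
L guide (np.float32(-1.66), (np.float32(579.0), np.float32(-118.6)), 89)
yR 3.6294022 499.75745 -215.4255
yL 2.407305 515.60455 -94.32521
```

The gripper closed to 0.5 mm, so the block was missed. I need to look.

```bash
python3 - <<'E'
from h import *
p,d,m=snap('wrist'); X=cloud(d,m); p2,d2,m2=snap('top'); X2=cloud(d2,m2)
a=cv2.resize(p2[90:190,200:320],(480,400),interpolation=cv2.INTER_CUBIC); 
cv2.imwrite('pics/miss.png',cv2.cvtColor(np.hstack([cv2.resize(p,(320,240)) ,cv2.resize(a,(320,240))]),cv2.COLOR_RGB2BGR))
for X in(X,X2):
  z=X[...,2]; k=((z>28)&(z<39)).astype(np.uint8); n,l,s,c=cv2.connectedComponentsWithStats(k)
  for i in range(1,n):
    q=X[l==i]; 
    if s[i,4]>150 and 500<np.median(q[:,0])<700:
        r=cv2.minAreaRect(q[:,:2].astype(np.float32)); b=cv2.boxPoints(r); e=max([b[1]-b[0],b[2]-b[1]],key=np.linalg.norm)
        print(s[i],np.round(np.median(q,0),1),np.round(r[0],1),np.round(r[1],1),round(np.degrees(np.arctan2(e[1],e[0])),1))
go(0,0,0,0)
E
```

```text
[ 227  132   53   64 3298] [ 613.3 -318.9   33.1] [ 613.5 -320.6] [49.8 62.5] -72.4
[ 160  142   37   64 1863] [ 545.7 -349.1   34. ] [ 545.5 -351.2] [29.9 60.6] -82.5
[189 247  41  28 173] [ 601.1 -423.9   33.6] [ 593.7 -433.3] [47.7 20.6] 38.3
[259 157  31  17 441] [ 544.6 -353.5   34.5] [ 545.1 -353. ] [30.8 60.4] -83.1
t 3.42 pos [ 616.6 -332.1  132.5] psi 106.8 F [-0.2 -0.2  0.1] w 0.3 | shift [ 496.1 -494.3  132.6] turn [-0.     0.     1.864] |r|deg 106.8
```

View pics/miss.png

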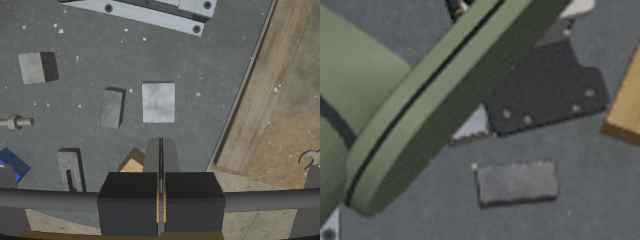

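The block did not move, and both cameras agree on it. So I check where the fingertips really are, using the wrist depth and a projection, against the reported TCP.

```bash
python3 - <<'E'
from h import *
o=get_obs(); m=eyes.camera_model('wrist'); p,d=eyes.capture('wrist'); X=cloud(d,m)
R=Ro.from_quat(o['eef_rot']); t=o['tool_pos']
for zz in(8,-11,-30,-50):
    P=R.apply([0,0,zz])+t; uv,_=cv2.projectPoints(P[None],cv2.Rodrigues(np.array(m['R']))[0],np.array(m['t'],float),np.array(m['intrinsics'],float),np.array(m['D'],float)); print(zz,P.round(1),uv.round(0).ravel())
L=R.inv().apply((X-t).reshape(-1,3)).reshape(X.shape)
k=(abs(L[...,2])<60)&(np.abs(L[...,0])<80)&(np.abs(L[...,1])<60)
v,u=np.nonzero(k); print(k.sum(), u.min(),u.max(),v.min(),v.max())
for r in range(v.min(),v.max(),12):
    j=k[r]; 
    if j.any(): print(r,np.nonzero(j)[0][[0,-1]],np.nanmedian(L[r][j],0).round(1),np.nanmin(L[r][j],0).round(1),np.nanmax(L[r][j],0).round(1))
C=R.inv().apply(-np.array(m['R']).T@np.array(m['t'])-t); print('cam in tool',C.round(1))
E
```

```text
8 [ 616.6 -332.1  124.5] [255. 217.]
-11 [ 616.6 -332.1  143.5] [255. 228.]
-30 [ 616.6 -332.1  162.5] [255. 241.]
-50 [ 616.6 -332.1  182.5] [254. 258.]
1482 232 283 218 255
218 [253 262] [  9.    1.6 -16.7] [  8.7  -1.1 -17.8] [  9.4   4.3 -16. ]
230 [236 279] [  9.1   1.6 -34.9] [  7.5 -10.2 -35.7] [  9.5  13.3 -31.1]
242 [233 282] [  9.    1.6 -49.5] [  6.8 -10.8 -50.8] [  9.7  14.  -45. ]
254 [254 261] [  7.6   1.6 -59.5] [  6.9  -0.1 -59.9] [  7.8   3.2 -58.1]
cam in tool [  80.2    1.4 -196.3]
```

The finger ends appear at tool z≈-17 and not +8, which would explain the miss: at TCP z 22 they passed above the block. I check this against the earlier frame with the jaws open.

```bash
python3 - <<'E'
from h import *
X=np.load('w1.npz')['X']; 
t=np.array([612.6,-337.1,151.4]); R=Ro.from_euler('z',105.6,degrees=True)*Ro.from_euler('x',180,degrees=True)
L=R.inv().apply((X-t).reshape(-1,3)).reshape(X.shape)
k=(L[...,2]>-70)&(L[...,2]<30)&(np.abs(L[...,0])<30)&(np.abs(L[...,1])<70)
for r in range(200,262,3):
    for s in(-1,1):
        j=k[r]&(L[r,:,1]*s>0)
        if j.any(): print(r,s,np.nonzero(j)[0][[0,-1]],np.nanmin(L[r][j],0).round(1),np.nanmax(L[r][j],0).round(1))
E
```

```text
218 -1 [198 200] [  9.1 -34.3 -17.6] [  9.5 -32.9 -16.6]
218 1 [315 317] [  9.   36.3 -17.5] [  9.6  37.3 -16.1]
221 -1 [189 202] [  7.3 -38.5 -22.9] [  9.7 -31.9 -16.9]
221 1 [313 326] [  7.6  34.9 -22.7] [  9.7  41.8 -17.3]
224 -1 [180 202] [  6.4 -42.8 -27.4] [  9.7 -31.4 -19.4]
224 1 [313 334] [  7.   34.5 -27.2] [  9.7  45.7 -20.6]
227 -1 [179 203] [  3.3 -42.5 -31. ] [  9.4 -31.3 -16.7]
227 1 [312 336] [  3.6  34.5 -31.3] [  9.6  45.8 -17.3]
230 -1 [177 203] [  1.9 -42.8 -35.6] [  9.6 -31.3 -18.1]
230 1 [312 338] [  2.1  34.5 -36.1] [  9.9  46.3 -18.4]
233 -1 [175 203] [  0.  -43.1 -39.6] [  9.6 -31.4 -18.3]
233 1 [312 340] [  0.5  34.5 -40.1] [  9.9  46.4 -19.2]
236 -1 [174 203] [ -1.7 -42.5 -44. ] [  9.9 -31.3 -18.9]
236 1 [312 341] [ -2.   34.5 -44.4] [ 10.2  45.8 -18. ]
239 -1 [172 203] [ -3.  -42.6 -47.3] [  9.7 -31.2 -20.3]
239 1 [312 343] [ -3.3  34.5 -47.1] [  9.7  45.6 -19.5]
242 -1 [170 203] [ -5.6 -42.7 -50.8] [  9.7 -31.2 -19. ]
242 1 [312 345] [ -4.5  34.5 -50.3] [  9.6  46.  -21. ]
245 -1 [167 203] [ -7.4 -43.  -53.9] [  9.6 -31.3 -19.6]
245 1 [312 348] [ -7.1  34.  -54.4] [  9.9  46.1 -19.8]
248 -1 [165 202] [ -7.  -43.2 -57.5] [  9.7 -31.2 -24.3]
248 1 [313 350] [ -7.5  34.2 -57.7] [ 10.   46.7 -23.2]
251 -1 [164 201] [ -7.8 -42.8 -61. ] [ 10.  -31.4 -26.6]
251 1 [314 351] [ -7.1  34.1 -60.9] [ 10.   45.9 -27.6]
254 -1 [162 200] [ -8.2 -43.1 -63.7] [  9.9 -31.3 -29.5]
254 1 [315 353] [ -7.8  34.1 -64. ] [ 10.   45.9 -30.2]
257 -1 [160 199] [ -8.3 -42.9 -66.7] [  9.9 -31.  -33. ]
257 1 [315 355] [ -8.   34.1 -67.6] [ 10.5  46.3 -33.2]
260 -1 [158 198] [ -7.7 -43.8 -69.3] [  9.8 -30.9 -37.6]
260 1 [316 357] [ -7.5  34.  -69.3] [  9.9  46.5 -37.7]
```

Confirmed in both frames: the real fingertips are at tool z ≈ -17, about 25 mm shorter than stated, and centred within about 1.5 mm. I will plan with tip height = TCP z + 17. I retry in stages, watching the force, and reopen to 66 mm first.

```bash
python3 -c "
from h import *
go(615.3,-333.2,5,106.8)"
```

```text
t 3.47 pos [ 615.9 -331.7  131. ] psi 106.8 F [0.5 0.4 0.3] w 0.3 | shift [ -1.5  -0.8 126. ] turn [-0.002 -0.002 -0.   ] |r|deg 0.1
```

Request:
carry_out(
  commands=[
    [[-1.5,-0.8,5],[0,0,0]],
    [[-1.5,-0.8,12],[0,0,0]],
    [[-1.5,-0.8,20],[0,0,0]],
    [[-1.5,-0.8,28],[0,0,0]],
    [[-1.5,-0.8,36],[0,0,0]],
    [[-1.5,-0.8,44],[0,0,0]],
    [[-1.5,-0.8,50],[0,0,0]],
    [[-1.5,-0.8,55],[0,0,0]],
    [[-1.5,-0.8,58],[0,0,0]],
    [[-1.5,-0.8,60],[0,0,0]],
  ],
  fingers=0.3,
)

```text
time: 4.3
tool_pos: [616.4, -333.9, 71.7]
eef_rot: [0.596, 0.803, 0.0, -0.0]
contact_force: [0.2, -0.3, 1.1]
width: 63.0
```

```bash
python3 -c "
from h import *
go(615.3,-333.2,5,106.8)"
```

```text
t 4.3 pos [ 616.4 -333.9   71.7] psi 106.8 F [ 0.2 -0.3  1.1] w 63.0 | shift [ 1.  -0.8 66.7] turn [-0. -0. -0.] |r|deg 0.0
```

Request:
carry_out(
  commands=[
    [[0.5,-0.5,12],[0,0,0]],
    [[0.5,-0.5,24],[0,0,0]],
    [[0.5,-0.5,34],[0,0,0]],
    [[0.5,-0.5,42],[0,0,0]],
    [[0.5,-0.5,49],[0,0,0]],
    [[0.5,-0.5,55],[0,0,0]],
    [[0.5,-0.5,60],[0,0,0]],
    [[0.5,-0.5,63],[0,0,0]],
    [[0.5,-0.5,66],[0,0,0]],
    [[0.5,-0.5,66],[0,0,0]],
  ],
)

```text
time: 5.13
tool_pos: [615.7, -333.6, 5.7]
eef_rot: [0.596, 0.803, -0.0, -0.0]
contact_force: [-1.1, -0.5, 0.2]
width: 65.9
```

No contact with the stated tip already "below" the bench, so the shorter fingers are confirmed. Going down 9 mm more, then gripping.

Request:
carry_out(
  commands=[
    [[0,0,3],[0,0,0]],
    [[0,0,6],[0,0,0]],
    [[0,0,8.5],[0,0,0]],
    [[0,0,8.5],[0,0,0]],
  ],
)

```text
time: 5.47
tool_pos: [615.5, -333.4, -2.9]
eef_rot: [0.596, 0.803, -0.0, -0.001]
contact_force: [-0.9, -0.6, -0.6]
width: 66.0
```

Request:
carry_out(
  commands=[
    [[0,0,0],[0,0,0]],
    [[0,0,0],[0,0,0]],
    [[0,0,0],[0,0,0]],
    [[0,0,0],[0,0,0]],
    [[0,0,0],[0,0,0]],
    [[0,0,0],[0,0,0]],
  ],
  fingers=1,
  force=45,
)

```text
time: 5.97
tool_pos: [616.0, -333.8, -2.1]
eef_rot: [0.596, 0.803, 0.0, 0.0]
contact_force: [-0.5, 0.6, 0.4]
width: 49.8
```

Gripped at 49.8 mm. Lifting, with a shift toward the nest to follow.

Request:
carry_out(
  commands=[
    [[0,0,-8],[0,0,0]],
    [[0,0,-25],[0,0,0]],
    [[0,0,-50],[0,0,0]],
    [[0,0,-80],[0,0,0]],
    [[0,0,-105],[0,0,0]],
    [[0,0,-120],[0,0,0]],
    [[0,0,-120],[0,0,0]],
  ],
)

```text
time: 6.55
tool_pos: [618.1, -335.2, 122.5]
eef_rot: [0.596, 0.803, 0.0, 0.004]
contact_force: [1.5, -0.7, -4.5]
width: 49.7
```

```bash
python3 -c "
from h import *
go(452,-159,118,3.6)"
```

```text
t 6.55 pos [ 618.1 -335.2  122.5] psi 106.8 F [ 1.5 -0.7 -4.5] w 49.7 | shift [ 216.7 -108.1    2.7] turn [0.009 0.    1.801] |r|deg 103.2
```

Held (about 4.5 N of weight). Moving to above the mouth with the jaws turned across the channel.

Request:
carry_out(
  commands=[
    [[217,-108,2],[0,0,1.8]],
    [[217,-108,2],[0,0,1.8]],
    [[217,-108,2],[0,0,1.8]],
    [[217,-108,2],[0,0,1.8]],
    [[217,-108,2],[0,0,1.8]],
    [[217,-108,2],[0,0,1.8]],
    [[217,-108,2],[0,0,1.8]],
    [[217,-108,2],[0,0,1.8]],
    [[217,-108,2],[0,0,1.8]],
    [[217,-108,2],[0,0,1.8]],
  ],
)

```text
time: 7.38
tool_pos: [447.8, -155.8, 113.9]
eef_rot: [0.954, 0.299, -0.001, -0.001]
contact_force: [0.5, -0.3, -6.1]
width: 49.8
```

```bash
python3 -c "
from h import *
go(452,-159,118,3.6)"
```

```text
t 7.38 pos [ 447.8 -155.8  113.9] psi 34.8 F [ 0.5 -0.3 -6.1] w 49.8 | shift [ 1.6  5.  -4.2] turn [-0.003  0.003  0.545] |r|deg 31.2
```

Request:
carry_out(
  commands=[
    [[2,5,-4],[0,0,0.545]],
    [[2,5,-4],[0,0,0.545]],
    [[2,5,-4],[0,0,0.545]],
    [[2,5,-4],[0,0,0.545]],
    [[2,5,-4],[0,0,0.545]],
    [[2,5,-4],[0,0,0.545]],
    [[2,5,-4],[0,0,0.545]],
  ],
)

```text
time: 7.97
tool_pos: [452.8, -159.2, 118.1]
eef_rot: [0.999, 0.035, -0.002, -0.001]
contact_force: [-0.7, 0.6, -5.5]
width: 49.8
```

```bash
python3 - <<'E'
from h import *
go(452,-159,118,3.6)
o=get_obs(); p,d,m=snap('wrist','w2.png'); X=cloud(d,m); np.savez('w2.npz',p=p,X=X); x,y,z=X[...,0],X[...,1],X[...,2]
g=p.max(2)
def line(k,nm):
    if k.sum()<20: print(nm,k.sum()); return
    q=X[k][:,:2].astype(np.float32); vx,vy,x0,y0=cv2.fitLine(q,cv2.DIST_HUBER,0,.01,.01).ravel(); print(nm,round(np.degrees(np.arctan(vy/vx)),2),'y at x=560:',round(y0+vy/vx*(560-x0),1),len(q))
line((z>15.5)&(z<21)&(x>500)&(x<595)&(y<-170)&(y>-205),'R guide')
line((z>15.5)&(z<21)&(x>560)&(x<597)&(y>-135)&(y<-105),'L guide')
for lo,hi in((54,68),(5,22)):
    k=((z>lo)&(z<hi)&(x>410)&(x<660)&(y>-230)&(y<-80)).astype(np.uint8); n,l,s,c=cv2.connectedComponentsWithStats(k); i=1+s[1:,4].argmax(); q=X[l==i]
    r=cv2.minAreaRect(q[:,:2].astype(np.float32)); print(lo,np.median(q,0).round(1),np.round(r[0],1),np.round(r[1],1),r[2])
# plate front edge
# held block in tool frame
R=Ro.from_quat(o['eef_rot']); L=R.inv().apply((X-o['tool_pos']).reshape(-1,3)).reshape(X.shape)
k=(abs(L[...,1])<30)&(L[...,0]>9)&(L[...,0]<60)&(L[...,2]>-60)&(L[...,2]<25)
q=L[k]; print(k.sum(), np.percentile(q,[1,50,99],axis=0).round(1).tolist())
kk=k&(abs(L[...,2]-np.percentile(q[:,2],20))<4); q=L[kk]; r=cv2.minAreaRect(q[:,:2].astype(np.float32)); print('top',r,np.median(q[:,2]))
E
```

```text
t 7.97 pos [ 452.8 -159.2  118.1] psi 4.0 F [-0.7  0.6 -5.5] w 49.8 | shift [-0.8 -0.3  0.1] turn [-0.002  0.003  0.007] |r|deg 0.5
R guide 3.9 y at x=560: -184.3 1423
L guide 5.23 y at x=560: -118.4 609
54 [ 600.8 -149.1   55.2] [ 600.6 -148.7] [ 8.2 78.6] 4.097094535827637
5 [ 541.9 -151.4    7.4] [ 518.1 -153.6] [199.9 120.6] 3.5711708068847656
7823 [[9.3, -28.6, -56.6], [29.6, -0.2, -35.1], [46.4, 28.7, -5.4]]
top ((27.82888412475586, -0.0052623748779296875), (59.91755676269531, 37.6378288269043), 89.96304321289062) -35.21082592663638
```

View pics/w2.png

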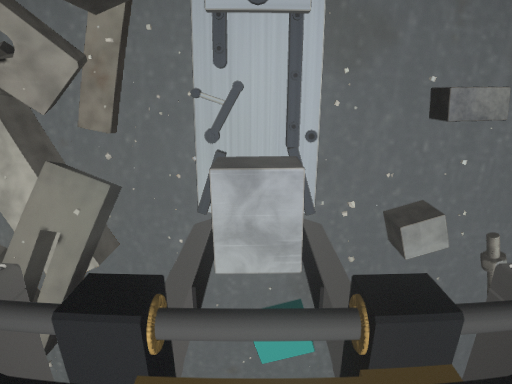

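The wrist view shows the block held level, px (211-303, 158-272), with the channel centred ahead at column ~258 and the catch nose at (238,86). Nest yaw is about 3.9° and its origin about (541,-153), and the top view agrees. The block centre is ~14 mm ahead of the TCP. Lowering into the mouth.

Request:
carry_out(
  commands=[
    [[-5,0,20],[0,0,0]],
    [[-5,0,45],[0,0,0]],
    [[-5,0,65],[0,0,0]],
    [[-5,0,80],[0,0,0]],
    [[-5,0,90],[0,0,0]],
    [[-5,0,97],[0,0,0]],
    [[-5,0,102],[0,0,0]],
    [[-5,0,105],[0,0,0]],
    [[-5,0,107],[0,0,0]],
    [[-5,0,107],[0,0,0]],
  ],
)

```text
time: 8.85
tool_pos: [449.8, -160.7, 13.1]
eef_rot: [0.999, 0.034, 0.0, 0.0]
contact_force: [0.2, 0.3, -5.0]
width: 49.9
```

```bash
python3 - <<'E'
from h import *
go(447.5,-159.2,5.5,3.9)
p,d,m=snap('wrist','w3.png'); X=cloud(d,m); z=X[...,2]
o=get_obs(); R=Ro.from_quat(o['eef_rot']); L=R.inv().apply((X-o['tool_pos']).reshape(-1,3)).reshape(X.shape)
k=(abs(L[...,1])<20)&(L[...,0]>14)&(L[...,0]<40)&(L[...,2]>-60)&(L[...,2]<-25); print('top z',np.median(z[k]))
E
```

```text
t 8.85 pos [ 449.8 -160.7   13.1] psi 4.0 F [ 0.2  0.3 -5. ] w 49.9 | shift [-2.2 -1.6  7.6] turn [ 0.    -0.001  0.001] |r|deg 0.1
top z 48.28657375661529
```

View pics/w3.png

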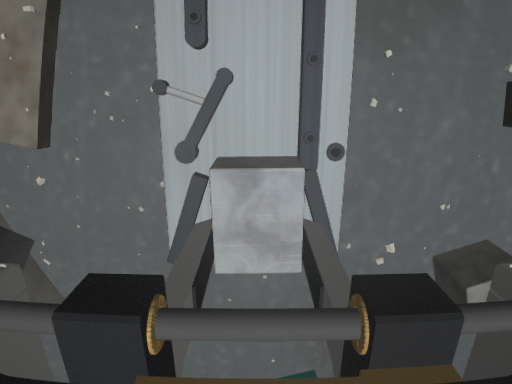

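The wrist view shows the block at px (211-303, 158-272) about 2 mm right of the channel centre line. The channel is at column ~254 there, and the pose reading agrees. Correcting y by -1.8 and yaw by half a degree, then lowering the last 6.5 mm.

Request:
carry_out(
  commands=[
    [[-2,-1.8,0],[0,0,0.008]],
    [[-2,-1.8,2],[0,0,0.008]],
    [[-2,-1.8,4],[0,0,0.008]],
    [[-2,-1.8,5],[0,0,0.008]],
    [[-2,-1.8,6],[0,0,0.008]],
    [[-2,-1.8,6],[0,0,0.008]],
  ],
)

```text
time: 9.4
tool_pos: [447.0, -158.6, 6.5]
eef_rot: [1.0, 0.03, -0.0, -0.0]
contact_force: [-0.8, 0.3, -4.8]
width: 50.0
```

```bash
python3 - <<'E'
from h import *
go(447.5,-159.2,5.5,3.5)
E
```

```text
t 9.4 pos [ 447.  -158.6    6.5] psi 3.5 F [-0.8  0.3 -4.8] w 50.0 | shift [0.4 0.6 1. ] turn [-0.  0. -0.] |r|deg 0.0
```

Request:
carry_out(
  commands=[
    [[0,0,0.6],[0,0,0]],
    [[0,0,1.2],[0,0,0]],
    [[0,0,1.2],[0,0,0]],
  ],
)

```text
time: 9.65
tool_pos: [447.3, -158.8, 5.9]
eef_rot: [1.0, 0.03, -0.0, 0.0]
contact_force: [-1.8, 0.6, -2.4]
width: 49.6
```

Request:
carry_out(
  commands=[
    [[0,0,0.5],[0,0,0]],
    [[0,0,0.5],[0,0,0]],
    [[0,0,0.5],[0,0,0]],
  ],
)

```text
time: 9.9
tool_pos: [447.3, -158.8, 5.8]
eef_rot: [1.0, 0.03, -0.0, 0.0]
contact_force: [-4.6, 0.6, 5.2]
width: 49.9
```

The block is on the floor (Fz +5 N). I release briefly so it lies flat, then regrip.

Request:
carry_out(
  commands=[
    [[0,0,0],[0,0,0]],
    [[0,0,0],[0,0,0]],
    [[0,0,0],[0,0,0]],
  ],
  fingers=0.38,
)

```text
time: 10.15
tool_pos: [448.3, -159.3, 5.5]
eef_rot: [1.0, 0.03, 0.001, 0.001]
contact_force: [0.7, 0.0, -0.5]
width: 58.2
```

Request:
carry_out(
  commands=[
    [[0,0,0],[0,0,0]],
    [[0,0,0],[0,0,0]],
    [[0,0,0],[0,0,0]],
    [[0,0,0],[0,0,0]],
    [[0,0,0],[0,0,0]],
  ],
  fingers=1,
  force=40,
)

```text
time: 10.57
tool_pos: [447.7, -158.9, 5.2]
eef_rot: [1.0, 0.03, 0.0, 0.0]
contact_force: [1.3, 0.4, 1.6]
width: 49.6
```

```bash
python3 - <<'E'
from h import *
go(572,-150.7,5.5,3.5)
o=get_obs(); p,d,m=snap('wrist'); X=cloud(d,m); z=X[...,2]; x,y=X[...,0],X[...,1]
R=Ro.from_quat(o['eef_rot']); L=R.inv().apply((X-o['tool_pos']).reshape(-1,3)).reshape(X.shape)
k=((abs(L[...,1])<35)&(L[...,0]>11)&(L[...,0]<60)&(z>38)&(z<47)).astype(np.uint8)
n,l,s,c=cv2.connectedComponentsWithStats(k); i=1+s[1:,4].argmax(); q=X[l==i]; r=cv2.minAreaRect(q[:,:2].astype(np.float32)); print('block top',np.median(q,0).round(1),r,L[l==i].max(0).round(1),L[l==i].min(0).round(1))
pl=np.polyfit(0,0,0) if 0 else np.linalg.lstsq(np.c_[q[:,:2]-q[:,:2].mean(0),np.ones(len(q))],q[:,2],rcond=None)[0]; print('tilt deg',np.degrees(pl[:2]).round(2))
def line(k,nm):
    if k.sum()<20: print(nm,k.sum()); return
    q=X[k][:,:2].astype(np.float32); vx,vy,x0,y0=cv2.fitLine(q,cv2.DIST_HUBER,0,.01,.01).ravel(); print(nm,round(np.degrees(np.arctan(vy/vx)),2),'y at x=540:',round(y0+vy/vx*(540-x0),1),len(q))
top=(z>16.5)&(z<20)
line(top&(x>495)&(x<595)&(y<-170)&(y>-205),'R guide'); line(top&(x>560)&(x<597)&(y>-135)&(y<-105),'L guide')
E
```

```text
t 10.57 pos [ 447.7 -158.9    5.2] psi 3.5 F [1.3 0.4 1.6] w 49.6 | shift [124.6  -0.7  -0.2] turn [ 0.    -0.001 -0.   ] |r|deg 0.1
block top [ 477.1 -157.    41.1] ((476.0458068847656, -156.9459228515625), (35.17060089111328, 50.4329719543457), 3.8387210369110107) [ 46.2  25.1 -32.8] [ 11.  -25.4 -38.2]
tilt deg [-0.32  0.01]
R guide 3.48 y at x=540: -185.6 2729
L guide 1.33 y at x=540: -118.0 590
```

The block lies flat (tilt 0.3°, top z 41), with its centreline within 0.5 mm of the channel and yaws of 3.5° and 3.8°. The block centre is at nest x≈-78. Sliding, first stage.

Request:
carry_out(
  commands=[
    [[4,0,0],[0,0,0]],
    [[9,0,0],[0,0,0]],
    [[14,0,0],[0,0,0]],
    [[19,0,0],[0,0,0]],
    [[24,0,0],[0,0,0]],
    [[29,0,0],[0,0,0]],
    [[33,0,0],[0,0,0]],
    [[37,0,0],[0,0,0]],
    [[40,0,0],[0,0,0]],
    [[40,0,0],[0,0,0]],
  ],
  force=50,
)

```text
time: 11.45
tool_pos: [485.0, -156.6, 5.2]
eef_rot: [1.0, 0.031, -0.003, 0.0]
contact_force: [-7.0, -0.7, 9.3]
width: 49.7
```

Friction only (7 N along, 9 N up). Easing up 0.4 mm and going on past the catch nose.

Request:
carry_out(
  commands=[
    [[3,0,-0.4],[0,0,0]],
    [[7,0,-0.4],[0,0,0]],
    [[11,0,-0.4],[0,0,0]],
    [[15,0,-0.4],[0,0,0]],
    [[19,0,-0.4],[0,0,0]],
    [[23,0,-0.4],[0,0,0]],
    [[27,0,-0.4],[0,0,0]],
    [[31,0,-0.4],[0,0,0]],
    [[35,0,-0.4],[0,0,0]],
    [[35,0,-0.4],[0,0,0]],
  ],
)

```text
time: 12.28
tool_pos: [520.9, -154.6, 5.2]
eef_rot: [1.0, 0.031, -0.002, 0.0]
contact_force: [-3.7, -2.6, 3.3]
width: 49.2
```

```bash
python3 - <<'E'
from h import *
go(572,-150.7,5.5,3.5)
p,d,m=snap('wrist','w4.png')
E
```

```text
t 12.28 pos [ 520.9 -154.6    5.2] psi 3.5 F [-3.7 -2.6  3.3] w 49.2 | shift [51.2 -0.7 -0.5] turn [0.    0.003 0.   ] |r|deg 0.2
```

View pics/w4.png

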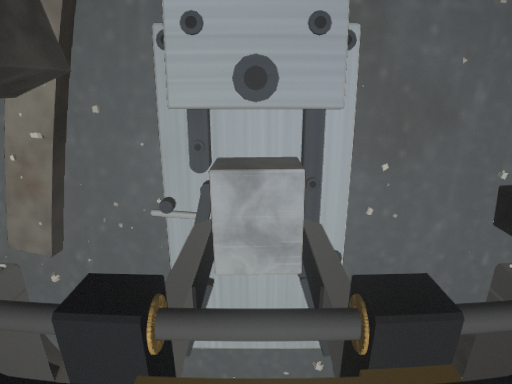

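The view shows the block in the channel, px (211-303, 158-272), with the catch arm pushed outward along its left side at (206,190). The bush plate is ahead and clear of the block top. Going on.

Request:
carry_out(
  commands=[
    [[4,0,0],[0,0,0]],
    [[9,0,0],[0,0,0]],
    [[13,0,0],[0,0,0]],
    [[17,0,0],[0,0,0]],
    [[21,0,0],[0,0,0]],
    [[25,0,0],[0,0,0]],
    [[29,0,0],[0,0,0]],
    [[33,0,0],[0,0,0]],
    [[36,0,0],[0,0,0]],
    [[36,0,0],[0,0,0]],
  ],
)

```text
time: 13.17
tool_pos: [557.3, -152.2, 5.2]
eef_rot: [1.0, 0.031, -0.001, 0.0]
contact_force: [-3.4, -2.1, 2.9]
width: 49.2
```

Request:
carry_out(
  commands=[
    [[3,0,0],[0,0,0]],
    [[6,0,0],[0,0,0]],
    [[9,0,0],[0,0,0]],
    [[11,0,0],[0,0,0]],
    [[13,0,0],[0,0,0]],
    [[14,0,0],[0,0,0]],
    [[14,0,0],[0,0,0]],
  ],
)

```text
time: 13.75
tool_pos: [571.8, -150.8, 5.2]
eef_rot: [1.0, 0.03, -0.0, -0.0]
contact_force: [-3.9, 0.6, 2.4]
width: 49.6
```

```bash
python3 - <<'E'
from h import *
go(572,-150.7,5.5,3.5)
p,d,m=snap('wrist','w5.png')
cv2.imwrite('pics/w5c.png',cv2.cvtColor(cv2.resize(p[80:300,140:380],None,fx=2.5,fy=2.5,interpolation=cv2.INTER_CUBIC),cv2.COLOR_RGB2BGR))
E
```

```text
t 13.75 pos [ 571.8 -150.8    5.2] psi 3.5 F [-3.9  0.6  2.4] w 49.6 | shift [ 0.2 -0.1 -0.3] turn [-0.  0. -0.] |r|deg 0.0
```

View pics/w5c.png

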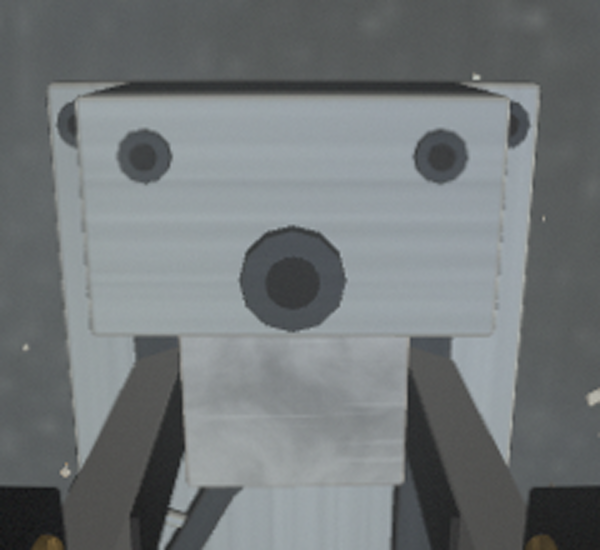

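The crop shows the block under the bush plate, with the catch arm swung in behind its rear face at crop px (235,490). Lateral force also dropped from -2.1 to +0.6 N, so the catch snapped. Releasing and backing out straight up.

Request:
carry_out(
  commands=[
    [[0,0,0],[0,0,0]],
    [[0,0,0],[0,0,0]],
    [[0,0,0],[0,0,0]],
    [[0,0,0],[0,0,0]],
  ],
  fingers=0.35,
)

```text
time: 14.13
tool_pos: [572.7, -151.1, 5.6]
eef_rot: [1.0, 0.03, 0.001, 0.0]
contact_force: [-0.2, -0.9, 0.3]
width: 61.1
```

Request:
carry_out(
  commands=[
    [[0,0,-5],[0,0,0]],
    [[0,0,-15],[0,0,0]],
    [[0,0,-35],[0,0,0]],
    [[-10,0,-60],[0,0,0]],
    [[-35,0,-90],[0,0,0]],
    [[-60,0,-120],[0,0,0]],
    [[-90,0,-140],[0,0,0]],
    [[-110,0,-140],[0,0,0]],
    [[-110,0,-140],[0,0,0]],
  ],
)

```text
time: 14.88
tool_pos: [460.7, -158.3, 148.1]
eef_rot: [1.0, 0.03, 0.001, 0.001]
contact_force: [-0.3, 0.3, -0.7]
width: 60.9
```

```bash
python3 - <<'E'
from h import *
go(460,-157,140,3.5)
p,d,m=snap('wrist','w6.png'); X=cloud(d,m); x,y,z=X[...,0],X[...,1],X[...,2]
k=((z>37)&(z<47)&(abs(y+150)<45)&(x>520)&(x<620)).astype(np.uint8); n,l,s,c=cv2.connectedComponentsWithStats(k); i=1+s[1:,4].argmax(); q=X[l==i]
r=cv2.minAreaRect(q[:,:2].astype(np.float32)); print(s[i],np.median(q,0).round(1),r, 'rear x',np.percentile(q[:,0],2))
k=(z>52)&(z<66)&(abs(y+150)<40)&(x>570)&(x<640); print('plate front x',np.percentile(x[k],[0.5,2,50]),k.sum())
u0,v0,w,h=s[i][:4]; a=max(0,v0-60); b=max(0,u0-70); c2=p[a:a+220,b:b+240]
cv2.imwrite('pics/w6c.png',cv2.cvtColor(cv2.resize(c2,None,fx=2.5,fy=2.5,interpolation=cv2.INTER_CUBIC),cv2.COLOR_RGB2BGR))
E
```

```text
t 14.88 pos [ 460.7 -158.3  148.1] psi 3.4 F [-0.3  0.3 -0.7] w 60.9 | shift [-0.6 -1.3  8.1] turn [ 0.002 -0.003 -0.002] |r|deg 0.2
[ 228   32   57   50 2754] [ 577.1 -150.2   41.2] ((576.918701171875, -150.3809814453125), (42.594032287597656, 50.68120574951172), 3.493480920791626) rear x 556.1711875806819
plate front x [595.73838205 596.61407801 608.72789193] 2861
```

View pics/w6c.png

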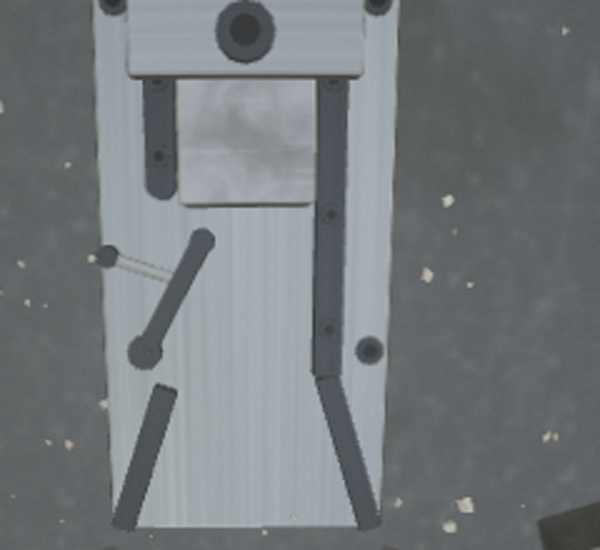

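The catch is shut, with its nose at crop px (203,240) behind the block's rear face at row 204. The block lies flat (top z 41, yaw 3.5°), with its centre at nest x ≈ 45. The gripper is clear, so I am handing in.

```bash
python3 -c "
from h import *
print(job.sign_off())"
```

```text
the job is handed in; nothing more can be done
None
```

The broad grey block is locked in the drilling nest: I set it in the mouth and slid it under the bush plate until the catch snapped shut behind it. I handed the job in at about 14.9 s of the 51 s allowed.

**Last checks:**
- **Block:** it lies flat with its top at z 41 mm. Its yaw is 3.5°, matching the nest. Its centre is at nest x of about 45 mm, inside the allowed 36–49.
- **Catch:** the last picture shows it back at its shut position behind the block.
- **Gripper:** it is open, about 140 mm above the nest, and its force reading is near zero.
- **Forces:** the wrist readings at the end of each move stayed below about 12 N.

**Failed or disagreed:**
- **First grasp missed:** the jaws closed on air above the block, and nothing moved. The wrist camera's depth showed the fingertips about 25 mm shorter than stated: tool z about -17, not +8. I regrasped with that figure, and it worked.
- **Nest yaw:** my measurements ranged from 2.4° to 4.2°, apart from unreliable fits to the short left guide. I used 3.5°, the best-supported value from the long guide.

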